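# Start a curing cycle: close the drawer, click the time selector, press start

## Task

Start the light-curing cycle for the blue jaw model, using fingertips only: push the curing unit's drawer fully home, and turn the time selector clockwise, counting its clicks, to the fifth click after off (the fifth dot after the open ring). Only then press the green start button right down and let go. Push the selector's lever with a fingertip rather than pinching it, leave the model standing in its drawer without lifting it, and do not disturb the other things on the bench.

Things in the scene. Friction and masses are not known exactly. Their poses are not given: they have to be found in the camera images.
- cure_unit: Fixed white light-curing unit, 180 (x) x 300 (y) x 115 mm high, flat top. Origin: centre of its underside, on the bench. Its x axis points to its back (away from the robot), y to its left, z up; yaw varies a little. Drawer in the left half of its front (front face at x = -0.090); grey control deck on the right half of its top with selector and start button.
- drawer (a joint): Drawer, in metres: 0 = fully home, grows as it comes out towards the robot (the unit's -x), at most 0.090. Starts partly open. Slides straight; about 2 N moves it slowly, and it stays where it is left.
- drawer_lip (a point): Middle of the front edge of the grey finger lip along the drawer front's top edge, 0.088 above the bench; moves with the drawer, axes as the unit's. Lip 120 mm wide, 8 mm high, juts 12 mm out of the white front (138 mm wide, 0.017 to 0.097 above the bench, amber window). With the drawer home it is at x = -0.112, y = 0.072 in the unit's frame. Push it towards the unit's +x.
- drawer_floor (a point): Middle of the drawer's inner floor (upper face, 0.024 above the bench); moves with the drawer, axes as the unit's.
- selector (a joint): Time selector, rad: 0 = off, at the open ring; grows clockwise seen from above. Sprung detents every 0.5236 (30 degrees): position n is at n x 0.5236, n = 0 to 7, stops just beyond 0 and 7. Let go between two detents it snaps into the nearer; past half-way it jumps ahead. Starts at 0, 1 or 2 (rarely perched between two). Fifth click = 2.618. Turns with about 0.17 N m (5.5 N at 30 mm from the axis).
- selector_axis (a point): On the selector's axis, at the top of its lever, 26 mm above the deck; turns with it: x along the lever to its pointer end, y to the lever's left, z up. Lever: black bar 12 mm wide, white line on top, from 16 mm behind the axis to 42 mm ahead, 7.5 to 26 mm above the deck; round hub of 15 mm radius; below it a round skirt of 27 mm radius, top 7.5 mm above the deck.
- selector_tip (a point): Pointer end of the selector lever, at half its height, 42 mm from the axis. At off it points to the open ring, 120 degrees left of the unit's x axis; at the fifth click 30 degrees right of it. Seven white dots, growing in size, follow the ring clockwise, one a click.
- start (a joint): Start button, in metres: 0 = up, 0.005 = fully down; springs back; fully down takes about 4 N. Counts as pressed beyond 0.004.
- start_top (a point): Middle of the top of the round green start button, 26 mm across, in a black collar at the front right of the deck; pressed straight down.
- model_blue: Loose light-blue plaster jaw model, 62 x 71 x 30 mm, standing in the drawer. Origin: centre of its underside. Stays in the drawer.
- model_upper: Bystander: cream plaster jaw model, 62 x 71 x 29 mm, origin at the centre of its underside.
- model_lower: Bystander: cream plaster jaw model, 62 x 71 x 30 mm, origin at the centre of its underside.
- jar_vaseline: Bystander: small white jar with red lid, 50 mm across, 51 mm high, origin at the centre of its underside.
- jar_separator: Bystander: white jar with blue lid, 65 mm across, 85 mm high, origin at the centre of its underside.
- tray_empty_1: Bystander: empty perforated steel impression tray with handle, 128 x 76 x 17 mm, origin at the centre of its underside.
- dropper_1: Bystander: brown dropper bottle with black cap, 31 mm across, 62 mm high, origin at the centre of its underside.
There are look-alikes about, which are no part of the job. Leave any brown, purple or red look-alike of the model_blue alone.

How it is judged (in metres and radians):
On the way, in this order (a step that is already met when the one before it is completed fails the run):
1. the drawer is home and the selector rests at the fifth click (value of joint drawer below 0.004 m and value of joint selector between 2.488 and 2.748 rad and velocity of joint selector between -0.3 and 0.3 rad/s), for 0.2 s.
2. the start button is pressed (value of joint start above 0.004 m), for 0.04 s.
At the end, for the whole second after the job is handed in: Start was pressed after the drawer was shut and the selector set; at the end the drawer is home (within 4 mm), the selector rests at the fifth click (2.618 rad, within 0.13), the button is up, and the blue model stands at rest on the drawer floor (value of joint drawer below 0.004 m and value of joint selector between 2.488 and 2.748 rad and value of joint start below 0.001 m and z of model_blue in the frame of drawer_floor below 0.012 m and angle between model_blue's own z axis and vertical below 0.25 rad and linear speed of model_blue below 0.02 m/s); the robot touches nothing.
It fails at once if start pressed while the drawer is open or the selector is not at the fifth click (value of joint start above 0.0025 m and not (value of joint drawer below 0.004 m and value of joint selector between 2.488 and 2.748 rad)).
It fails at once if the selector lever taken between the fingers (x of the grasp point in the frame of selector_axis between -0.015 and 0.042 m and y of the grasp point in the frame of selector_axis between -0.005 and 0.005 m and z of the grasp point in the frame of selector_axis below 0.012 m).
It fails at once if the blue model lifted or tipped over (not (z of model_blue in the frame of drawer_floor below 0.012 m and angle between model_blue's own z axis and vertical below 0.25 rad)).
It fails at once if another thing on the bench pushed more than 20 mm or lifted (distance of any of model_upper, model_lower, jar_vaseline, jar_separator, tray_empty_1, dropper_1 from where it was at the start of the episode above 0.02 m).
It also fails if it takes over 58 s, if anything falls off the work surface, if the arm or the gripper's body presses on something with over 40 N, if the wrist force passes 120 N, or if a joint passes its speed limit or range.

## Robot

A 6-joint arm with a two-finger parallel gripper is mounted at the origin on a cart in front of the work surface, level with it; the furniture and walls round the work are solid. World frame = base frame: x ahead of the robot, y to its left, z up, the work surface at z = 0. Lengths are in m, angles in degrees, forces in N, time in s.
With the tool pointing down it reaches from about 0.325 to 0.85 m from the base axis. Payload 15.5 kg.
Tool frame: the origin (TCP) lies midway between the tips of the shut fingers; the grasp point (between the pads) lies 19 mm behind it; y points along the fingers, x is the direction in which the jaws open and shut, and the axes are right-handed (so a half turn about y gives the same grasp; the last joint's range is limited). The gripper opens to 91 mm and grips with 3 to 60 N. Pads are 32 mm wide; open, the fingers measure 118 mm over their backs; the gripper's body (76 mm by 178 mm) begins 60 mm behind the grasp point.
Start: joints at [-5.472, 28.281, 77.091, -0, 74.628, -5.472], TCP at [0.625, 0, 0.214] pointing down, gripper open.
Joint ranges: [-166.48, 166.48], [-47.26, 123.95], [12.59, 153.08], [-70.14, 250.14], [6.76, 159.57], [-176.63, 176.63]. Speed limits (degrees/s): [108.29, 108.29, 147.25, 172.46, 172.46, 172.46].

## Interface

Orientations are given as a 3x3 rotation matrix whose columns are the frame's x, y, z axes.
In Python, from bench import ctrl gives the robot as it stands. The module is installed in compiled form; this text tells all that it offers. Calls block until the motion is done:
- ctrl.goto(position, orientation): joint-space move of the TCP to a pose.
- ctrl.move_l(position, vel=0.15, ori=None, contact_N=None): straight line of the TCP; ori=None keeps the orientation; vel is the mean speed in m/s. With contact_N (N) it stops when the force on the tool has changed by that much, and returns True; else False.
- ctrl.movej(angles): joint-space move.
- ctrl.command_gripper(opening): opening from 0.0 (shut) to 1.0 (fully open); the grip force is fixed at half the most; returns when the fingers have stopped.
- ctrl.sleep(seconds).
- ctrl.ik(position, orientation): joint angles nearest the present ones, or None.
- ctrl.read_camera(name): name is "scene" or "side" or "wrist"; returns the picture (400x640x3 uint8, blue, green, red); there is no depth.
- ctrl.camera_params(name): a dict with "fx", "fy", "cx", "cy" (pixels), "pose" (4x4, takes a point from camera to world coordinates); the wrist camera has in their place "T_tool_cam" (4x4, takes a point from camera to tool coordinates, whose origin is the TCP and whose axes are the tool frame's). Camera axes: x right, y up, looking along -z (the intrinsics and any distortion apply to the point x, -y, -z); pixel columns grow to the right and rows downward; lengths in m; the calibration is good to about 2 mm. The wrist camera is an equidistant fisheye: a pixel r from the principal point sees the ray r / f radians off the axis. A picture is of the moment at which its call begins: read the wrist's pose just before it. camera_params takes no time and is no camera call.
A pose or a line that the arm cannot do raises ctrl.MotionError and nothing moves.
- ctrl.sign_off(): hands the job in, once; it reports no verdict.
Readings, each from a call of its own:
- ctrl.current_t(): time.
- ctrl.current_q(): joint angles.
- ctrl.current_dq(): joint speeds.
- ctrl.current_effort(): joint torques, N m.
- ctrl.current_tool_pos(): TCP position.
- ctrl.current_eef_rot(): TCP orientation.
- ctrl.current_contact_force(): force on the tool from outside, world axes, zero at the start.
- ctrl.current_wrist_torque(): the same for the moment, N m.
- ctrl.current_grip_width(): opening from 0.0 (shut) to 1.0 (fully open).
Only numpy, scipy, OpenCV 4.12 (cv2) and the standard library are available. Lean on these libraries where they do the work, as an engineer would, in place of code of your own. Each camera call takes 0.05 s, during which the arm holds its last target.

## Working session

There is one attempt and no reset: what is moved stays moved. The work goes in short steps, each a Python script; the robot and the scene stay as the last script left them, time stands still between calls to the robot, and variables do not carry over. Pictures are saved under pics/ and viewed, and the job is handed in when it is done.

```bash
mkdir -p pics
python3 - <<'E'
from bench import ctrl
import cv2, numpy as np
for n in ["scene","side","wrist"]:
    print(n, ctrl.camera_params(n)); cv2.imwrite(f"pics/{n}0.png", ctrl.read_camera(n))
print(ctrl.current_t(),ctrl.current_eef_rot())
E
```

```text
scene {'fx': 466.4629981493546, 'fy': 466.4629981493546, 'cx': 315.6362441446113, 'cy': 207.24230228525985, 'pose': array([[ 0.87661273,  0.31640484, -0.36254392,  0.02603968],
       [-0.48094456,  0.5517248 , -0.68138981, -0.95293148],
       [-0.01557057,  0.77167851,  0.63582217,  0.98996665],
       [ 0.        ,  0.        ,  0.        ,  1.        ]])}
side {'fx': 400.91123986757214, 'fy': 400.91123986757214, 'cx': 320.4180629103935, 'cy': 195.23542768793553, 'pose': array([[-0.98484325,  0.08129461, -0.15321538,  0.38046935],
       [-0.17280088, -0.53603814,  0.82631893,  0.88793181],
       [-0.01495401,  0.84027037,  0.54196133,  0.67629264],
       [ 0.        ,  0.        ,  0.        ,  1.        ]])}
wrist {'fx': 309.70691628693146, 'fy': 309.70691628693146, 'cx': 318.9230043235946, 'cy': 200.71324295894019, 'T_tool_cam': array([[ 9.99998813e-01,  5.09635803e-04, -1.45397174e-03,
         9.16542836e-04],
       [-1.53857233e-03,  2.80722662e-01, -9.59787695e-01,
        -1.71166935e-01],
       [-8.09793563e-05,  9.59788793e-01,  2.80723113e-01,
         7.98683652e-02],
       [ 0.00000000e+00,  0.00000000e+00,  0.00000000e+00,
         1.00000000e+00]])}
0.15 [[ 9.99999604e-01 -8.90376038e-04 -2.76284482e-06]
 [ 2.85094723e-06  9.89484152e-05  9.99999995e-01]
 [-8.90375760e-04 -9.99999599e-01  9.89509144e-05]]
```

View pics/scene0.png

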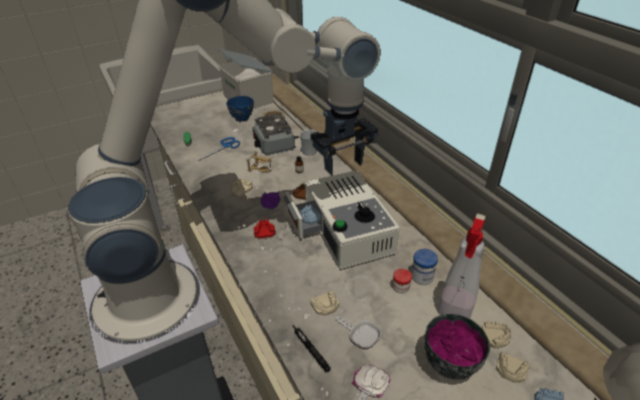

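View pics/side0.png

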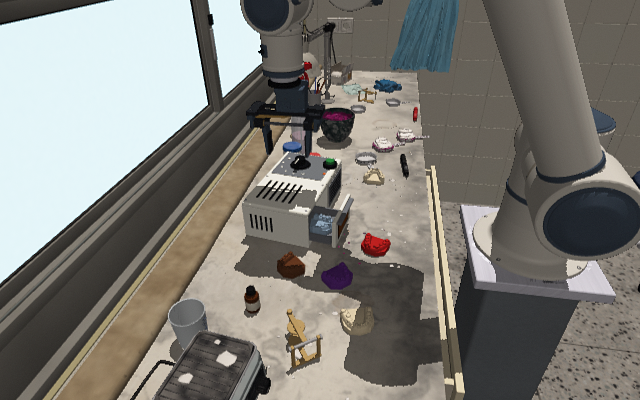

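View pics/wrist0.png

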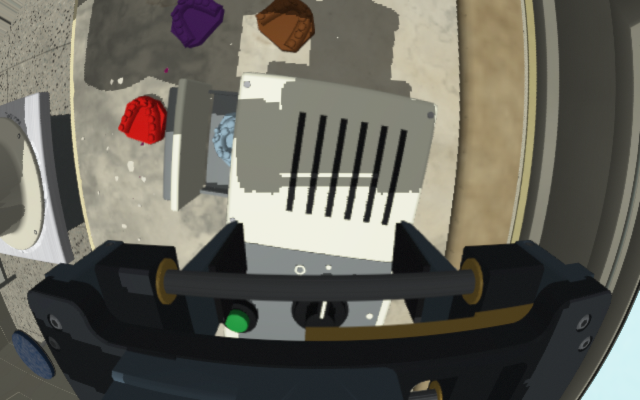

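```bash
cat > h.py <<'E'
from bench import ctrl
import cv2, numpy as np
def snap(n,f):
    T=np.eye(4); 
    if n=="wrist":
        T[:3,3]=ctrl.current_tool_pos(); T[:3,:3]=ctrl.current_eef_rot()
    im=ctrl.read_camera(n); cv2.imwrite(f"pics/{f}.png",im); np.save(f"pics/{f}.npy",T); return im
def rays(n,f,px):
    p=ctrl.camera_params(n); px=np.asarray(px,float).reshape(-1,2)
    a=(px-[p["cx"],p["cy"]])/[p["fx"],p["fy"]]
    if n=="wrist":
        P=np.load(f"pics/{f}.npy")@p["T_tool_cam"]; r=np.linalg.norm(a,axis=1,keepdims=True)
        v=np.c_[a*np.sin(r)/np.maximum(r,1e-9),np.cos(r)]
    else:
        P=p["pose"]; v=np.c_[a,np.ones(len(a))]
    v=v*[1,-1,-1]; v/=np.linalg.norm(v,axis=1,keepdims=True)
    return P[:3,3], v@P[:3,:3].T
def plane(n,f,px,z):
    o,d=rays(n,f,px); return o+d*((z-o[2])/d[:,2:])
def tri(views): # list of (cam,file,px) single px
    A=np.zeros((3,3));b=np.zeros(3);R=[]
    for n,f,px in views:
        o,d=rays(n,f,px); d=d[0]; M=np.eye(3)-np.outer(d,d); A+=M;b+=M@o;R.append((o,M))
    p=np.linalg.solve(A,b); return p,[np.linalg.norm(M@(p-o)) for o,M in R]
E
python3 - <<'E'
from h import *
R=ctrl.current_eef_rot()
try: ctrl.goto([0.58,-0.17,0.33],R)
except ctrl.MotionError as e: print(e)
ctrl.command_gripper(0)
snap("wrist","w1"); a=snap("scene","s1"); b=snap("side","d1")
cv2.imwrite("pics/s1c.png",cv2.resize(a[150:290,240:420],None,fx=4,fy=4,interpolation=2))
cv2.imwrite("pics/d1c.png",cv2.resize(b[130:270,220:400],None,fx=4,fy=4,interpolation=2))
print(ctrl.current_t(),ctrl.current_tool_pos())
E
```

```text
2.5167 [ 0.57998346 -0.1699945   0.32997177]
```

View pics/w1.png

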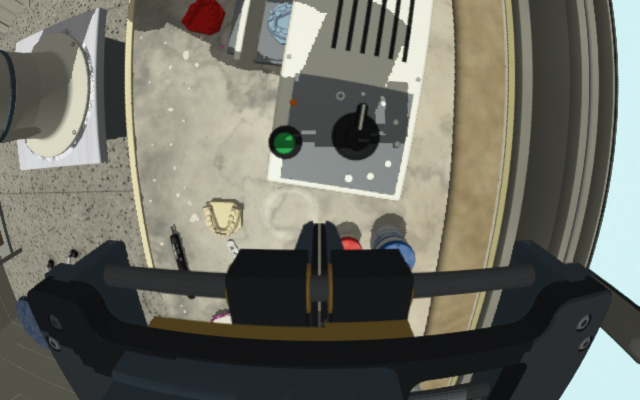

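View pics/s1c.png

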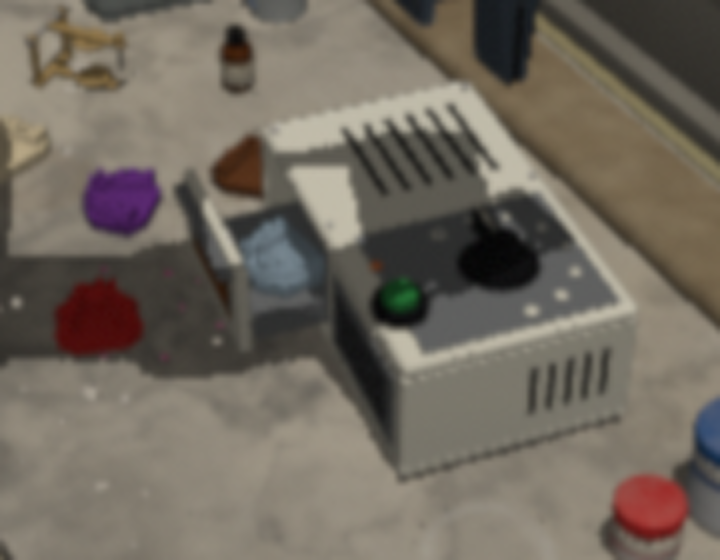

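View pics/d1c.png

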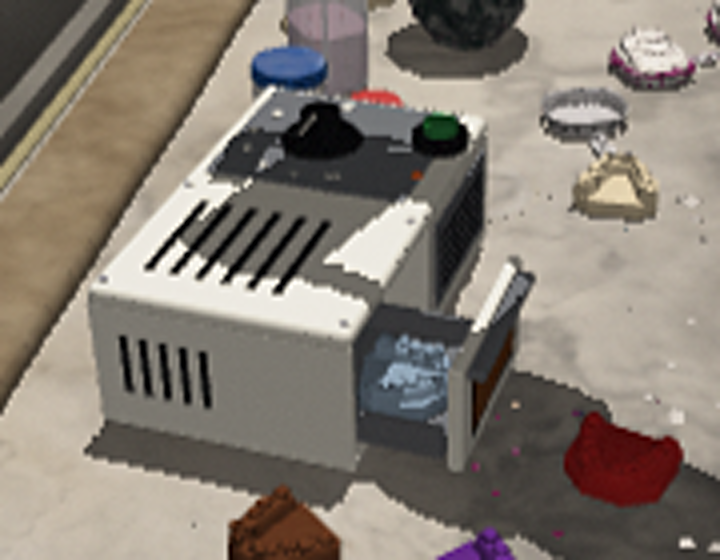

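Run:
```python
from h import *
im=cv2.imread("pics/w1.png")
cv2.imwrite("pics/w1c.png",cv2.resize(im[60:210,255:425],None,fx=4,fy=4,interpolation=2))
im=cv2.imread("pics/wrist0.png")
cv2.imwrite("pics/w0c.png",cv2.resize(im[60:240,110:270],None,fx=3,fy=3,interpolation=2))
```

```text
(no output)
```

View pics/w1c.png

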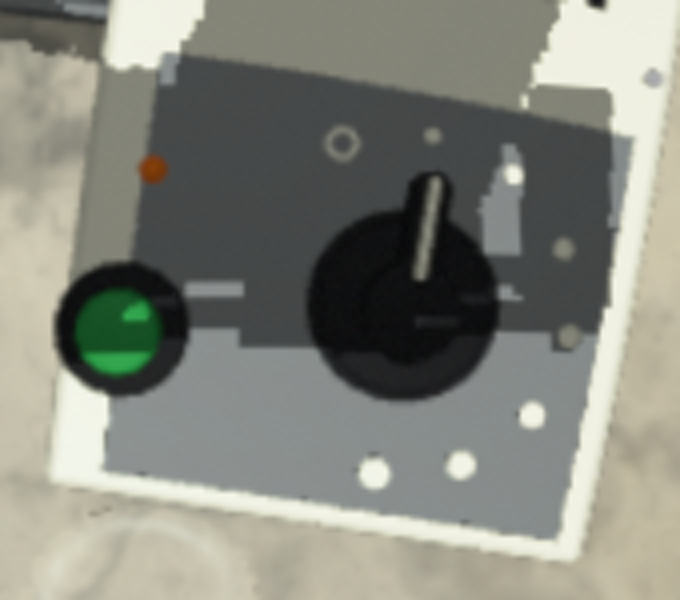

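View pics/w0c.png

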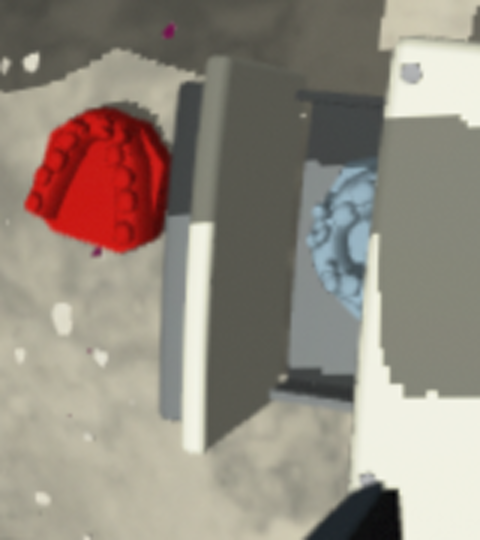

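Run:
```python
from h import *
from scipy.optimize import least_squares
c=np.array([[341,143],[433,135],[514,174],[563,248],[569,336],[532,415],[461,465],[374,473]])/4+[255,60]-.4
for zd in (.110,.115,.120,.125):
    P=plane("wrist","w1",c,zd)[:,:2]
    ang=np.radians(120-30*np.arange(8))
    f=lambda s:(np.c_[s[0]+s[2]*np.cos(ang+s[3]),s[1]+s[2]*np.sin(ang+s[3])]-P).ravel()
    r=least_squares(f,[.6,0,.05,0]); 
    print(zd,r.x[:3],np.degrees(r.x[3]),np.sqrt(np.mean(r.fun**2)))
    L=plane("wrist","w1",np.array([[436,178],[421,278],[433,186]])/4+[255,60]-.4,zd+.026)[:,:2]
    print(" lever ang",np.degrees(np.arctan2(*(L[0]-L[1])[::-1])), "from axis", [(np.linalg.norm(l-r.x[:2]),np.degrees(np.arctan2(*(l-r.x[:2])[::-1]))) for l in L[:2]])
# triangulate dots 5,6,7 with scene crop
for w,s in (((532,415),(575,271)),((461,465),(561,295)),((374,473),(532,311))):
    print(tri([("wrist","w1",np.array(w)/4+[255,60]-.4),("scene","s1",np.array(s)/4+[240,150]-.4)]))
# start button
print("btn",plane("wrist","w1",np.array([118,331])/4+[255,60]-.4,.13),tri([("wrist","w1",np.array([118,331])/4+[255,60]-.4),("scene","s1",np.array([402,294])/4+[240,150]-.4)]),
 tri([("wrist","w1",np.array([118,331])/4+[255,60]-.4),("side","d1",np.array([440,126])/4+[220,130]-.4)]))
# corners of unit top
print("corners front-right,back-right",plane("wrist","w1",np.array([[53,480],[573,556]])/4+[255,60]-.4,.115))
lip=plane("wrist","wrist0",[[171,88.3],[164.3,198.3]],.092) if 0 else None
np.save("pics/wrist0.npy",np.array([[1,-.00089,0,.625],[0,.0001,1,0],[-.00089,-1,.0001,.214],[0,0,0,1]]))
print("lip",plane("wrist","wrist0",[[171,88.3],[164.3,198.3]],.092))
print("front top",plane("wrist","wrist0",np.array([[232,60],[194,450]])/3+[110,60],.097))
```

```text
0.11 [ 0.62747651 -0.11938476  0.05510449] -8.811745677099273 0.00013022025769071678
 lever ang 82.29039343930408 from axis [(np.float64(0.040514433605955934), np.float64(81.46675240714653)), (np.float64(0.010464140183705882), np.float64(79.09993053269643))]
0.115 [ 0.62688325 -0.11901104  0.05440013] -8.811745261870907 0.00012855574139248986
 lever ang 82.29039343930405 from axis [(np.float64(0.0399797654832295), np.float64(81.53227697294372)), (np.float64(0.010339106589324526), np.float64(79.35767653457161))]
0.12 [ 0.62628998 -0.11863732  0.05369577] -8.811744943453276 0.00012689122509526907
 lever ang 82.29039343930422 from axis [(np.float64(0.039445151075844315), np.float64(81.59957778871868)), (np.float64(0.010214287353314753), np.float64(79.62172735055653))]
0.125 [ 0.62569671 -0.11826361  0.0529914 ] -8.811744739784752 0.00012522670879869184
 lever ang 82.2903934393042 from axis [(np.float64(0.03891059258282089), np.float64(81.66872787433074)), (np.float64(0.010089690416275875), np.float64(79.89230551848279))]
(array([ 0.6694586 , -0.15317865,  0.11671778]), [np.float64(0.000
[... 166 characters left out ...]
02007744)])
(array([ 0.61912518, -0.17275752,  0.11609297]), [np.float64(0.0007407903518466092), np.float64(0.0007407903518466004)])
btn [[ 0.53944397 -0.12558187  0.13      ]] (array([ 0.54054978, -0.12616186,  0.1309174 ]), [np.float64(0.0012038361137474496), np.float64(0.0012038361137473481)]) (array([ 0.5396347 , -0.12542165,  0.13166951]), [np.float64(3.5921193290760475e-06), np.float64(3.59211932908511e-06)])
corners front-right,back-right [[ 0.51556519 -0.17472044  0.115     ]
 [ 0.68590902 -0.20015707  0.115     ]]
lip [[ 0.47792669  0.11162004  0.092     ]
 [ 0.46015119 -0.00311982  0.092     ]]
front top [[ 0.49880612  0.11744372  0.097     ]
 [ 0.47388596 -0.0145818   0.097     ]]
```

Candidates for the model: blue (305,213 in scene), standing in the drawer; look‑alikes are brown (300,190), purple (270,200) and red (265,229), plus cream models. The blue one in the drawer is right, confirmed in crops d1c and w0c. The selector lever (w1c, 430,220) points at the first dot, so it's at click 1. The deck is at z≈0.116, the unit's yaw is −8.8°, and the drawer is about 58 mm open.

```bash
cat >> h.py <<'E'
R0=np.array([[1,0,0],[0,0,1],[0,-1,0]],float)
def Rz(d): a=np.radians(d); return np.array([[np.cos(a),-np.sin(a),0],[np.sin(a),np.cos(a),0],[0,0,1]])
YAW=-8.8; u=Rz(YAW)[:,0]; v=Rz(YAW)[:,1]
AX=np.array([.6268,-.1190,0])
E
python3 - <<'E'
from h import *
R=Rz(YAW)@R0
lip=np.array([.469,.0545,.080])
s=lip-u*.040
ctrl.goto([s[0],s[1],.20],R); ctrl.move_l(s,vel=.12)
f0=ctrl.current_contact_force(); print(ctrl.current_t(),ctrl.current_tool_pos(),f0)
e=np.array([.5278,.0479,.080])-u*.003
for k in range(4):
    c=ctrl.move_l(e,vel=.03,contact_N=10)
    p=ctrl.current_tool_pos(); f=ctrl.current_contact_force()
    print(c,ctrl.current_t(),p,"along",(p-lip)@u,f)
    if not c or (p-lip)@u>.035: break
im=snap("side","d2"); cv2.imwrite("pics/d2c.png",cv2.resize(im[100:270,180:400],None,fx=3,fy=3,interpolation=2))
E
```

```text
4.8333 [0.42988473 0.06057512 0.08044658] [ 0.65680094  1.3333354  -0.34904319]
True 7.2917 [0.51269563 0.04981964 0.07959485] along 0.04389729033463734 [-0.19142283  0.70758902 -0.90319082]
```

View pics/d2c.png

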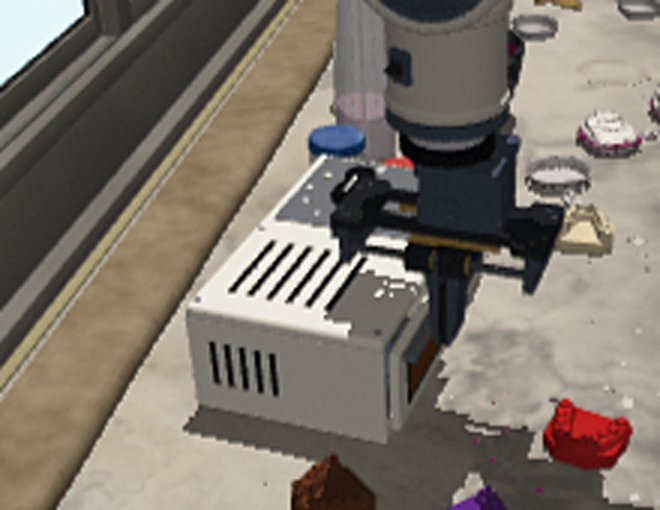

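Run:
```python
from h import *
p0=ctrl.current_tool_pos()
c=ctrl.move_l(p0+u*.012,vel=.02,contact_N=14)
p=ctrl.current_tool_pos(); print(c,(p-p0)@u,ctrl.current_contact_force(),ctrl.current_t())
p=p-u*.035; ctrl.move_l(p,vel=.1); ctrl.move_l([p[0],p[1],.22],vel=.2)
# hover left of lever
im=snap("side","d3"); cv2.imwrite("pics/d3c.png",cv2.resize(im[100:270,180:400],None,fx=3,fy=3,interpolation=2))
im=snap("wrist","w3"); print(ctrl.current_t())
```

```text
True -9.97416872426386e-05 [-0.53767501 -0.32356755 -0.01617632] 7.625
9.0833
```

View pics/d3c.png

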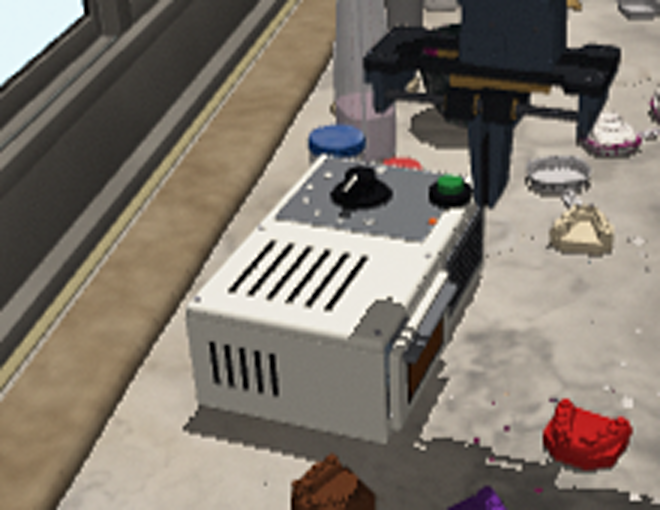

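View pics/w3.png

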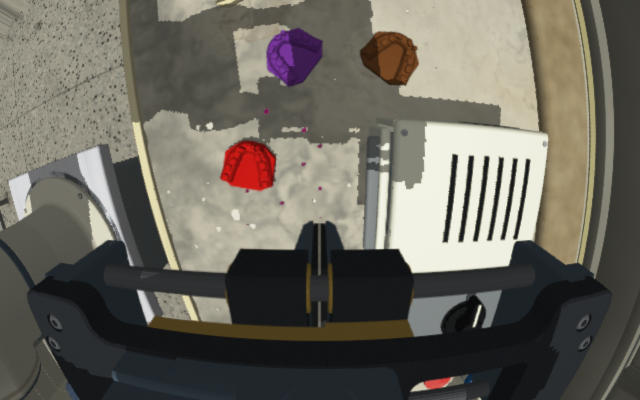

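```bash
cat >> h.py <<'E'
def pose(click,gap=0.0,x=.032,z=.128,half=.0135):
    th=120+YAW-30*click; M=Rz(th)
    return AX+M@np.array([x,.006+half+gap,0])+[0,0,z], Rz(th-90)@R0
E
python3 - <<'E'
from h import *
print("bottle",plane("scene","",[[443,312],[458,316]],0), "cap", plane("scene","",[[478,222]],.25))
for c in (1,2,3,4,4.75,5):
    p,R=pose(c); print(c,p,np.round(ctrl.ik(p,R),1) if ctrl.ik(p,R) is not None else None)
print(ctrl.current_q())
E
```

```text
bottle [[ 6.72126528e-01 -4.34241091e-01 -1.11022302e-16]
 [ 6.97259521e-01 -4.63109304e-01  0.00000000e+00]] cap [[ 0.75711788 -0.40097084  0.25      ]]
1 [ 0.61242509 -0.08439347  0.128     ] [-13.4  32.9  83.6  -0.   63.5  -4.6]
2 [ 0.63165423 -0.08184241  0.128     ] [-12.8  34.2  80.8  -0.   65.   26. ]
3 [ 0.64958268 -0.0892477   0.128     ] [-13.   35.6  77.9  -0.   66.5  55.8]
4 [ 0.66140653 -0.10462509  0.128     ] [-14.1  36.6  75.7  -0.   67.7  84.7]
4.75 [ 0.66427331 -0.11896266  0.128     ] [-15.2  37.   74.8  -0.   68.2 106.1]
5 [ 0.66395759 -0.12385423  0.128     ] [-15.6  37.1  74.7  -0.   68.2 113.2]
[-5.55767437e-01  1.66181488e+01  9.60649592e+01  1.08936434e-02
  6.78068820e+01  8.24436961e+00]
```

Run:
```python
from h import *
p,R=pose(1,gap=.015,z=.22); ctrl.goto(p,R)
p,R=pose(1,gap=.015); c=ctrl.move_l(p,vel=.08,contact_N=8)
print(c,ctrl.current_t(),ctrl.current_tool_pos(),ctrl.current_contact_force())
if not c:
    p,R=pose(1); ctrl.move_l(p,vel=.04)
    for k in np.r_[np.arange(1.25,4.6,.25),4.72]:
        p,R=pose(k); ctrl.move_l(p,vel=.035,ori=R)
        F=ctrl.current_contact_force(); print(round(k,2),round(ctrl.current_t(),2),np.round(F,1))
    a=snap("scene","s4"); b=snap("side","d4")
    cv2.imwrite("pics/s4c.png",cv2.resize(a[150:290,240:420],None,fx=4,fy=4,interpolation=2))
    cv2.imwrite("pics/d4c.png",cv2.resize(b[100:240,210:390],None,fx=4,fy=4,interpolation=2))
```

```text
False 11.1417 [ 0.59792268 -0.08219108  0.12849369] [0.04406001 0.17419645 0.23139674]
1.25 11.96 [-2.4 -0.9  0.3]
1.5 12.25 [-0.4 -0.1  0.2]
1.75 12.54 [ 0.7  0.1 -0. ]
2.0 12.83 [-0.3  0.7  0. ]
2.25 13.12 [-3.1 -0.1  0.4]
2.5 13.42 [-0.1  0.1 -0.2]
2.75 13.71 [ 0.1 -0.6 -0.3]
3.0 14.0 [ 0.3  0.1 -0.2]
3.25 14.29 [-2.2  1.9  0.6]
3.5 14.58 [-0.5  1.3 -0.1]
3.75 14.88 [-1.2 -0.5  0.4]
4.0 15.17 [0.  0.3 0.6]
4.25 15.46 [0.8 0.1 0.6]
4.5 15.75 [0.4 2.6 0.1]
4.72 16.02 [-0.1 -0.9  0. ]
```

View pics/d4c.png

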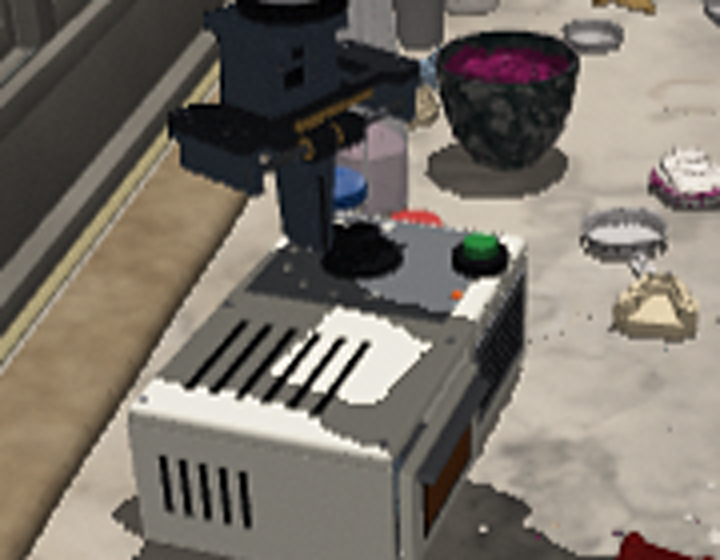

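View pics/s4c.png

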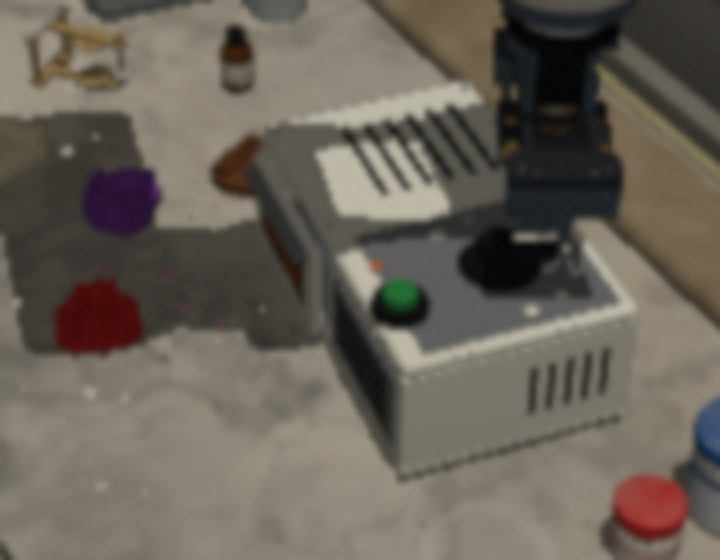

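Run:
```python
from h import *
p,R=pose(4.72,gap=.01); ctrl.move_l(p,vel=.06)
p[2]=.25; ctrl.move_l(p,vel=.2)
ctrl.goto([0.56,-0.19,0.30],Rz(YAW)@R0)
im=snap("wrist","w5"); print(ctrl.current_t())
cv2.imwrite("pics/w5c.png",cv2.resize(im[30:220,235:435],None,fx=3,fy=3,interpolation=2))
```

```text
19.1667
```

View pics/w5c.png

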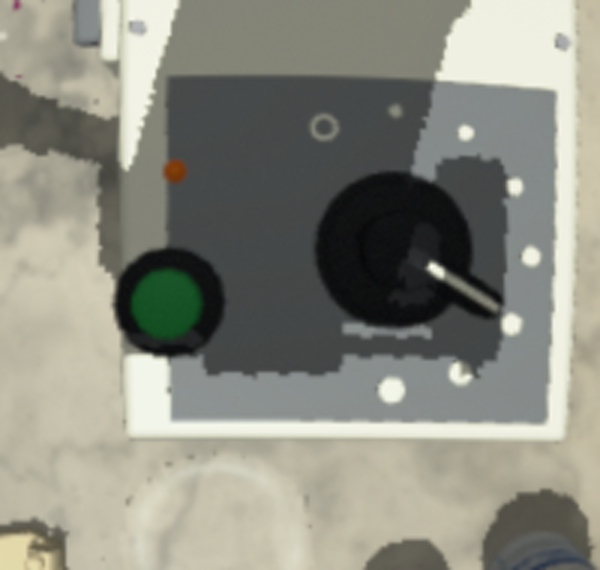

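Run:
```python
from h import *
L=plane("wrist","w5",np.array([[497,307],[434,267]])/3+[235,30]-.3,.142)[:,:2]
print("lever ang (want -38.8)",np.degrees(np.arctan2(*(L[0]-L[1])[::-1])), np.degrees(np.arctan2(*(L[0]-AX[:2])[::-1])))
B=plane("wrist","w5",np.array([[167,303]])/3+[235,30]-.3,.131)[0]; print("btn",B)
b=(B+[.5400,-.1258,.131])/2
ctrl.goto([b[0],b[1],.18],Rz(YAW)@R0)
c=ctrl.move_l([b[0],b[1],.137],vel=.06,contact_N=6); print(c,ctrl.current_tool_pos())
f0=ctrl.current_contact_force()
c=ctrl.move_l([b[0],b[1],.120],vel=.01,contact_N=9)
print(c,ctrl.current_t(),ctrl.current_tool_pos(),f0,ctrl.current_contact_force())
```

```text
lever ang (want -38.8) -38.67431599641904 -38.18275217357748
btn [ 0.53974832 -0.12557238  0.131     ]
False [ 0.54005591 -0.12572952  0.13718875]
True 21.4667 [ 0.54003501 -0.12573707  0.13115324] [ 0.09403836  0.07327471 -0.32298251] [-2.44557336  0.39041727 10.09494626]
```

Run:
```python
from h import *
im=snap("side","d6a"); 
b=ctrl.current_tool_pos(); ctrl.move_l([b[0],b[1],.140],vel=.05)
for z in np.arange(.1385,.1264,-.0008):
    ctrl.move_l([b[0],b[1],z],vel=.02); F=ctrl.current_contact_force(); p=ctrl.current_tool_pos()
    print(round(z,4),round(p[2],4),np.round(F,1))
    if F[2]>15: break
i2=snap("side","d6")
ctrl.sleep(.2); ctrl.move_l([b[0],b[1],.155],vel=.08)
i3=snap("side","d7"); print(ctrl.current_t(), ctrl.current_contact_force())
cv2.imwrite("pics/d6c.png",np.hstack([cv2.resize(i[110:190,290:360],None,fx=5,fy=5,interpolation=2) for i in (i2,i3)]))
```

```text
0.1385 0.1381 [ 0.8 -0.7  0.2]
0.1377 0.1376 [-0.5 -0.1 -0.2]
0.1369 0.1369 [1.2 0.8 0.5]
0.1361 0.1361 [ 0.7 -0.1  1.8]
0.1353 0.1353 [ 1.2 -0.2  1.6]
0.1345 0.1345 [0.3 0.3 2.2]
0.1337 0.1337 [ 0.1 -0.3  2.4]
0.1329 0.1329 [ 1.7 -0.9  3. ]
0.1321 0.1321 [2.2 0.8 3.2]
0.1313 0.1313 [ 1.6 -0.8  3.6]
0.1305 0.1311 [-1.3  0.5 14.5]
0.1297 0.1309 [-4.1  1.7 26.2]
25.6167 [-0.04150408  0.05022015 -0.29324193]
```

View pics/d6c.png

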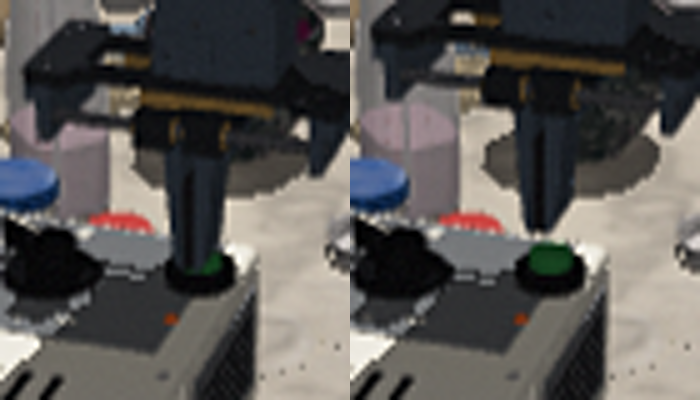

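Run:
```python
from h import *
ctrl.move_l([.54,-.126,.25],vel=.2)
ctrl.goto([0.56,-0.17,0.33],Rz(YAW)@R0)
im=snap("wrist","w8"); print(ctrl.current_t(),ctrl.current_contact_force())
cv2.imwrite("pics/w8c.png",cv2.resize(im[0:220,185:435],None,fx=2.5,fy=2.5,interpolation=2))
```

```text
26.75 [-0.42200309  0.45923424 -1.04843454]
```

View pics/w8c.png

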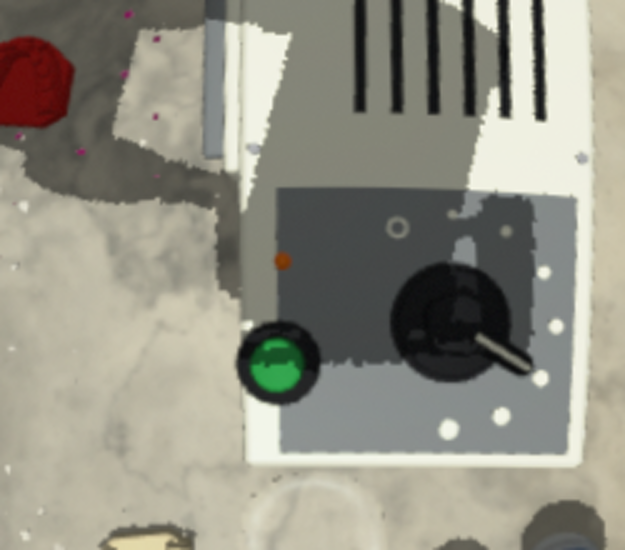

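The drawer is closed flush (lip at about 215,90), the lever still points at the fifth dot (540,378), and the button is up (277,364).

Run:
```python
from h import *
ctrl.sleep(.3); ctrl.sign_off(); print(ctrl.current_t())
```

```text
the job is handed in; nothing more can be done
the job is handed in; nothing more can be done
```

The curing cycle was started as asked and the job handed in at about 27 s of the 58 s allowed; the sign-off gave no verdict.

- **Drawer:** I pushed it by its lip with the shut fingertips. It travelled about 58 mm to a hard stop, and a second push of up to 14 N moved it no further.
- **Selector:** it started at the first click. I pushed the lever's side clockwise through four more clicks to the fifth dot. The wrist picture put the lever at −38.7°, against −38.8° expected.
- **Start button:** I pressed it only after that. It moved about 5.2 mm, with the force rising to about 3.6 N, and then met a hard stop. I had stopped the first press at 10 N and could not tell whether it was fully down. So I pressed again in small steps while logging the force, which means the button went down twice, both times with the drawer home and the selector set. It sprang back up each time.

The last picture shows the drawer closed, the lever at dot five, the button up and the arm clear. The tool never came near the other things on the bench. I could not see the blue model once the drawer was shut, so I did not check that it is still standing; the drawer was pushed slowly, at about 3 cm/s.

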